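# Wobble test of a swivel base with a ball gauge

### The arm

A 6-joint arm with a two-finger parallel gripper is mounted at the origin on the work surface. World frame = base frame: x ahead of the robot, y to its left, z up, the work surface at z = 0. Lengths are in m, angles in rad, forces in N, time in s.
With the tool pointing down it reaches from about 0.2 to 0.875 m from the base axis. Payload 3.4 kg.
Tool frame: the origin (TCP) lies midway between the tips of the shut fingers; the grasp point (between the pads) lies robot.pinch_z behind it (robot.pinch_z is the distance from the TCP to the grasp point, in m); z points along the fingers, y is the line along which they close (so a half turn about z gives the same grasp; the last joint's range is limited). The gripper opens to 94 mm and grips with 3 to 60 N. Pads are 16 mm wide; open, the fingers measure 119 mm over their backs; the gripper's body (75 mm by 177 mm) begins 78 mm behind the grasp point.
Start: joints at [-1.31, 0.276, 1.505, -0, 1.361, -0.121], TCP at [0.214, -0.534, 0.205] pointing down, gripper open.
Joint ranges: [-2.89, 2.89], [-0.75, 2.08], [0.22, 2.7], [-1.18, 4.32], [0.11, 2.71], [-2.7, 2.7]. Speed limits (rad/s): [2.57, 2.57, 3.14, 3.14, 3.14, 3.14].

### API

Orientations are given as a rotation vector (axis times angle).
In Python, from rig import get_state, read_camera, calibration, robot gives the robot as it stands.
- The arm moves only by the shell command python3 -m jog 'ROWS' [FORCE]. ROWS is JSON, a list that holds one entry, the list of rows, each a list of 7 numbers: the turn, a rotation vector about the world's x, y, z in rad, then the shift along the world's x, y, z in m, then the finger opening in m, from 0 to 0.094. In form: [[[rx, ry, rz, x, y, z, hand], ...]]. A call has 1 to 12 rows; each row is the pose to reach, as a shift and turn from the pose commanded when the call began; what a row does not reach only later rows make up. A row lasts 1/8 s, in which the tool goes at most 62.5 mm and 10.7 degrees, less where a joint would pass 70% of its speed; a pose out of reach is approached as far as the arm can. A call with a gripper value outside its range is refused whole. The fingers move at their own pace and stop on an object; FORCE is the grip in N (left out, the last holds). Time passes only in rows, so rows that repeat a pose let the fingers close. It gives the time, the measured TCP pose, the force, the opening and the grip force at its end, in the units of the state.
- get_state(): the state, without advancing time (a new reading comes with each control period).
- read_camera(name): name is "scene" or "top"; returns the picture (480x640x3 uint8, blue, green, red); there is no depth.
- calibration(name): a dict with "camera_matrix" (3x3 intrinsics, pixels), "view" (4x4, takes a point from world to camera coordinates). Camera axes: x right, y down, z forward; pixel columns grow to the right and rows downward; lengths in m; the calibration is good to about 2 mm. A picture is of the moment at which its call begins. calibration takes no time and is no camera call.
- robot.hand_in(): hands the job in; it is judged then, once.
The state is a dict: "t": time; "qpos": joint angles; "joint_vel": joint speeds; "joint_torque": joint torques, N m; "tcp_pos": TCP position; "tcp_rot": TCP orientation; "ft_force": force on the tool from outside, world axes, zero at the start; "torque": the same for the moment, N m; "width": opening from 0.0 (shut) to 1.0 (fully open); "finger_force": force on a finger pad.
Only numpy, scipy, OpenCV 4.12 (cv2) and the standard library are available. Lean on these libraries where they do the work, as an engineer would, in place of code of your own. Each camera call takes 0.05 s, during which the arm holds its last target. There are 200 camera calls.

### The job

Test the spring-return swivel base that is fixed to the bench: lift the aluminium gauge plate by its arch handle, level, with the loose steel ball staying in its dish, and lower it over the two pins of the swivel head until it rests flush. Then turn plate and head together by the handle a quarter turn anticlockwise (seen from above), keeping the plate level and the ball in the middle of the dish, and finish while still gripping the handle and holding it there, since the head springs back when let go. Leave the tape roll, carton and tin where they are.

Things in the scene. Friction and masses are not known exactly. Their poses are not given: they have to be found in the camera images.
- gauge: loose aluminium plate, 150 (x) x 100 (y) x 6 mm, about 0.4 kg, the same after a half turn, lying flat on the bench. Origin at the centre of its underside, z up. Two 14 mm through holes on its x axis, 60 mm either side of the centre. Round shallow dish in the middle, an arch handle over it along y on posts at y = +-45.5 mm
- dish_mid (a point): lowest point of the dish, on the plate's centre line, 7 mm above its underside; axes as the plate's. The dish is a 9 degree cone, 74 mm across inside, its rim up to 17 mm above the plate's underside
- arch_grip (a point): middle of the handle's level flat bar, 78 mm above the plate's underside and over its centre; axes as the plate's. The bar is 10 mm thick (x), 16 mm high, about 85 mm long between the posts: pinch it across x. Fingertips down to 45 mm above the underside clear the ball
- ball_center (a point): centre of the loose steel ball, 24 mm across, 56 g, that rests in the dish; it rolls if the plate is tipped or jerked
- swivel_base: swivel base under test, fixed to the bench: square steel foot 160 x 160 x 8 mm with a round grey housing on it and a rubber mount under the head. Origin at the centre of the foot's underside, z up
- head_top (a point): centre of the top face of the round steel head, 152 mm across, 65 mm above the bench; turns with it. Its x axis runs through two upright pins 60 mm either side, 10 mm thick, tapered tips, 17 mm tall; z up. On its rubber mount the head tips up to 8 degrees (4 N m/rad) if pushed off level
- swivel (a joint): turn of the head about its upright axis, rad: 0 at rest, growing anticlockwise seen from above, free from -0.3 to 2.5 with no stop at the quarter turn (1.57). A spring brings it back to 0: about 0.1 N m at the quarter turn
- tape_roll: white roll of parcel tape, 100 mm across, 48 mm high, lying flat; origin at the centre of its underside; leave alone
- carton: small closed cardboard carton, 90 x 120 x 70 mm high; origin at the centre of its underside; leave alone
- tin: round tin with a white cap and paper label, 66 mm across, 100 mm high, upright; origin at the centre of its underside; leave alone
There are look-alikes about, which are no part of the job. What is shaped like the gauge but pink is not meant. Of the things that look like the swivel_base, take the one that is nearest to the robot's base at the start.

How it is judged:
On the way, in this order (a step that is already met when the one before it is completed fails the run):
1. the gauge plate rests flush on the swivel head over both pins, the head not yet turned, the ball in the dish (z of gauge in the frame of head_top between -0.003 and 0.003 m and distance between gauge and head_top below 0.006 m and angle between the x axis of gauge and the x axis of head_top, either way round below 0.1 rad and angle between the z axis of gauge and the z axis of head_top, either way round below 0.035 rad and horizontal distance between ball_center and dish_mid below 0.02 m and z of ball_center in the frame of dish_mid below 0.02 m and value of joint swivel below 0.3 rad), for 0.2 s.
2. plate and head are turned a quarter turn anticlockwise together, flush and level, the ball in the middle (z of gauge in the frame of head_top between -0.003 and 0.003 m and distance between gauge and head_top below 0.006 m and angle between the x axis of gauge and the x axis of head_top, either way round below 0.1 rad and angle between the z axis of gauge and the z axis of head_top, either way round below 0.035 rad and value of joint swivel between 1.4 and 1.74 rad and angle between gauge's own z axis and vertical below 0.06 rad and horizontal distance between ball_center and dish_mid below 0.01 m and z of ball_center in the frame of dish_mid below 0.02 m), for 0.2 s.
At the end, for the whole second after the job is handed in: Fingers still hold the gauge plate (over 1 N); it is flush on the head over both pins (within 3 mm in height, 6 mm in all, 2 degrees), head turned 80 to 100 degrees anticlockwise from rest, plate level within 3.4 degrees and still, ball within 8 mm of the dish's middle (z of gauge in the frame of head_top between -0.003 and 0.003 m and distance between gauge and head_top below 0.006 m and angle between the x axis of gauge and the x axis of head_top, either way round below 0.1 rad and angle between the z axis of gauge and the z axis of head_top, either way round below 0.035 rad and value of joint swivel between 1.4 and 1.74 rad and angle between gauge's own z axis and vertical below 0.06 rad and horizontal distance between ball_center and dish_mid below 0.008 m and z of ball_center in the frame of dish_mid below 0.02 m and contact force between the fingers and gauge above 1 N and linear speed of gauge below 0.02 m/s); the arm keeps its last pose, push and grip.
It fails at once if the ball leaves the dish or rides up to its rim (distance between ball_center and dish_mid above 0.03 m).
It fails at once if the gauge plate is tipped more than 11 degrees (angle between gauge's own z axis and vertical above 0.2 rad).
It fails at once if the tape roll, carton or tin is moved more than 30 mm (distance of any of tape_roll, carton, tin from where it was at the start of the episode above 0.03 m).
It also fails if it takes over 58 s, if anything falls off the work surface, if the arm or the gripper's body presses on something with over 40 N, if the wrist force passes 120 N, or if a joint passes its speed limit or range.

## Working session

There is one attempt and no reset: what is moved stays moved. The work goes in short steps, Python scripts to look and compute and a shell command to move; the robot and the scene stay as the last step left them, time stands still between calls to the robot, and variables do not carry over. Pictures are saved under pics/ and viewed, at most 10 in all, crops included, and the job is handed in when it is done.

```bash
ls; mkdir -p pics; python3 - <<'E'
from rig import get_state, read_camera, calibration, robot
import cv2,numpy as np
for n in("scene","top"):
    cv2.imwrite(f"pics/{n}0.png",read_camera(n)); c=calibration(n)
    print(n,np.round(c["camera_matrix"],1).tolist(),np.round(c["view"],4).tolist())
s=get_state();print(robot.pinch_z,{k:np.round(v,4).tolist() for k,v in s.items()})
E
```

```text
pics
scene [[589.0, 0.0, 319.3], [0.0, 589.0, 240.0], [0.0, 0.0, 1.0]] [[0.817, 0.5765, 0.0166, -0.5107], [0.3334, -0.4487, -0.8292, -0.134], [-0.4705, 0.6829, -0.5587, 1.6973], [0.0, 0.0, 0.0, 1.0]]
top [[453.2, 0.0, 320.1], [0.0, 453.2, 235.4], [0.0, 0.0, 1.0]] [[-0.0213, -0.9997, -0.0148, 0.0139], [-0.9899, 0.0232, -0.1399, 0.6311], [0.1402, 0.0117, -0.9901, 1.0702], [0.0, 0.0, 0.0, 1.0]]
0.0188 {'t': 0.1, 'qpos': [-1.31, 0.2765, 1.506, -0.0, 1.3607, -0.121], 'joint_vel': [-0.0005, -0.0014, -0.0047, 0.0005, 0.0003, 0.0008], 'joint_torque': [0.0019, -40.545, -23.7781, 0.0703, 0.03, -0.0], 'tcp_pos': [0.2141, -0.5331, 0.2047], 'tcp_rot': [-3.083, -0.5957, 0.0002], 'ft_force': [-0.8423, -0.3045, -0.5225], 'torque': [0.0001, -0.0103, 0.0592], 'finger_force': 0.0, 'width': 0.9982}
```

View pics/scene0.png

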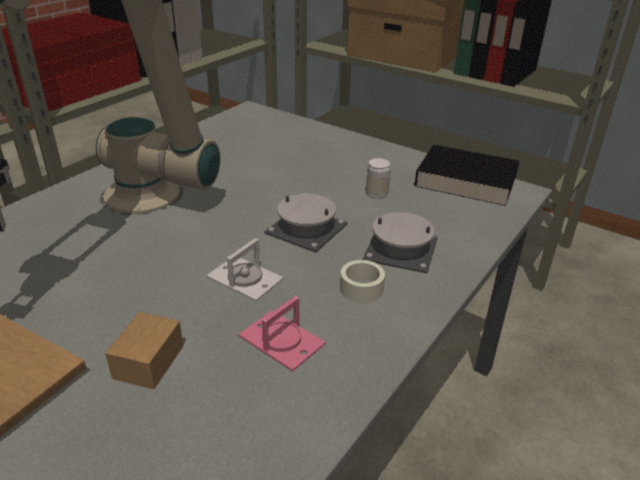

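View pics/top0.png

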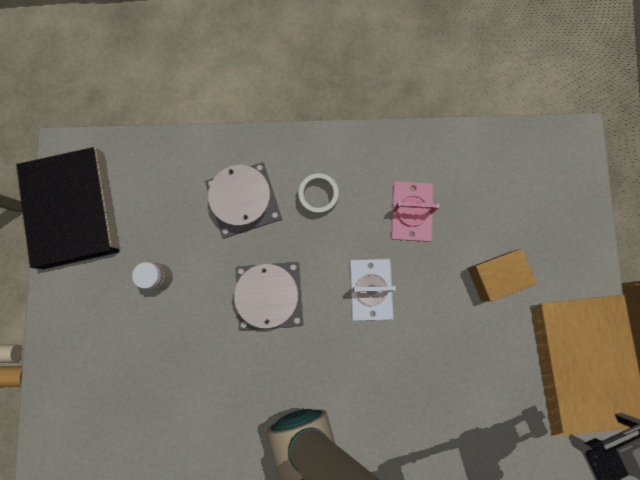

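Candidates in the top view: the gauge could be the white plate (372,290) or the pink one (413,210). I take the white one, because pink is excluded. The swivel could be the near one (267,296) or the far one (240,195). I take the near one. I'll check both in one close crop.

```bash
python3 - <<'E'
import cv2
t=cv2.imread("pics/top0.png")[250:345,225:410]
cv2.imwrite("pics/c1.png",cv2.resize(t,None,fx=4.3,fy=4.3,interpolation=cv2.INTER_CUBIC)[:, :800])
s=cv2.imread("pics/scene0.png")[185:305,200:355]
cv2.imwrite("pics/c2.png",cv2.resize(s,None,fx=5,fy=5,interpolation=cv2.INTER_CUBIC))
E
```

```text
(no output)
```

View pics/c1.png

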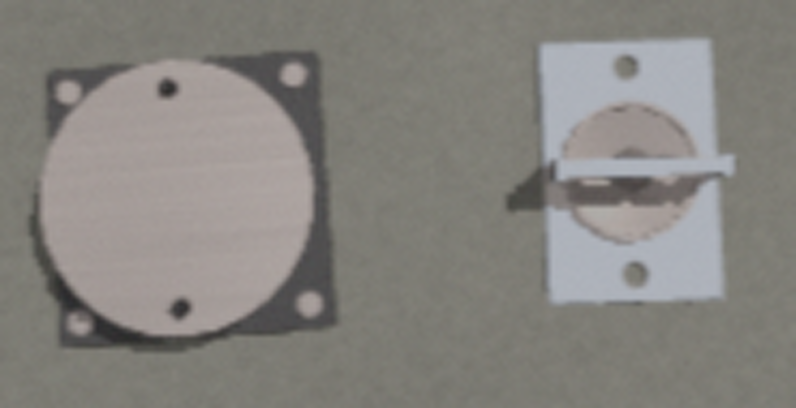

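View pics/c2.png

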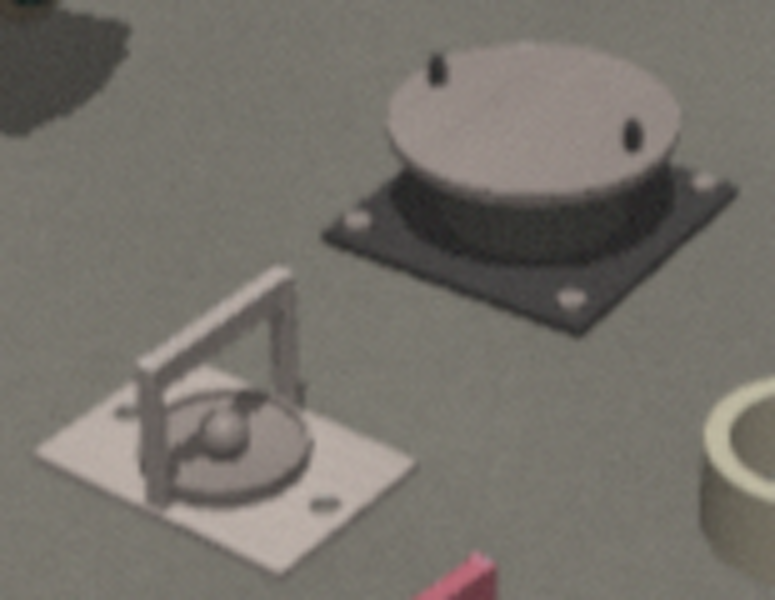

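The crop shows the white gauge with holes at about (370.6,265.6) and (372.9,313.9), its handle bar and the ball under it. It also shows the near head with pins at about (263.8,270.5) and (266.9,321.6). Both choices hold. Next I fit the poses.

```bash
cat > h.py <<'E'
import numpy as np
from rig import calibration
from scipy.optimize import least_squares
C={n:calibration(n) for n in("scene","top")}
def proj(n,P):
    P=np.atleast_2d(P);V=np.array(C[n]["view"]);c=P@V[:3,:3].T+V[:3,3]
    p=c@np.array(C[n]["camera_matrix"]).T;return p[:,:2]/p[:,2:]
def fit(obs,x0,nz=False):
    # obs: (cam, model xyz (z world), pixel); returns x,y,yaw(,z)
    def f(p):
        c,s=np.cos(p[2]),np.sin(p[2]);r=[]
        for n,m,px in obs:
            w=[p[0]+c*m[0]-s*m[1],p[1]+s*m[0]+c*m[1],m[2]+(p[3] if nz else 0)]
            r.append(proj(n,w)[0]-px)
        return np.ravel(r)
    q=least_squares(f,x0,loss="soft_l1");return q.x,f(q.x).reshape(-1,2)
E
cat > m1.py <<'E'
from h import *
T=lambda x,y:np.array([(x+.5)/4.3-.5+225,(y+.5)/4.3-.5+250])
S=lambda x,y:np.array([(x+.5)/5-.5+200,(y+.5)/5-.5+185])
np.set_printoptions(precision=4,suppress=True)
g=[("top",(.06,0,.005),T(626,67)),("top",(-.06,0,.005),T(636,275)),
("top",(.075,.05,.006),T(540,43)),("top",(.075,-.05,.006),T(711,39)),("top",(-.075,-.05,.006),T(723,299)),("top",(-.075,.05,.006),T(549,303)),
("top",(0,0,.086),T(645,166)),
("scene",(-.075,.05,.006),S(36,452)),("scene",(-.075,-.05,.006),S(281,573)),("scene",(.075,-.05,.006),S(417,462))]
h=[("top",(.06,0,.075),T(167,88)),("top",(-.06,0,.075),T(180,308)),("top",(0,0,.065),T(176.5,197)),
("scene",(-.06,0,.0735),S(437,70)),("scene",(.06,0,.0735),S(632,135))]
# which scene pin is +x: choose by residual
for nm,o,x0 in(("g",g,(.4,-.1,0)),("h",h,(.4,.13,0))):
    for cams in(("top",),("scene",),("top","scene")):
        r=fit([q for q in o if q[0] in cams],x0);print(nm,cams,r[0],len(cams)>1 and r[1].round(1).tolist())
E
python3 m1.py
```

```text
g ('top',) [ 0.4982 -0.1249  0.0043] False
g ('scene',) [ 0.5025 -0.1233  1.2392] False
g ('top', 'scene') [ 0.4987 -0.1247  0.0241] [[-0.5, -0.2], [0.1, -0.3], [-0.6, 0.3], [-0.7, -0.6], [0.5, -0.7], [0.6, 0.2], [-0.0, -0.1], [27.0, -20.2], [-50.2, -24.0], [-27.1, 21.8]]
h ('top',) [0.4874 0.132  0.0553] False
h ('scene',) [0.49   0.1307 0.0561] False
h ('top', 'scene') [0.488  0.132  0.0554] [[0.0, -0.3], [0.0, -0.2], [-0.1, -0.2], [-0.3, -0.5], [-0.3, -0.4]]
```

```bash
sed -i 's/("scene",(-.075,.05,.006),S(36/("scene",(-.075,-.05,.006),S(36/;s/("scene",(-.075,-.05,.006),S(281/("scene",(.075,-.05,.006),S(281/;s/("scene",(.075,-.05,.006),S(417/("scene",(.075,.05,.006),S(417/' m1.py; python3 m1.py|head -3
```

```text
g ('top',) [ 0.4982 -0.1249  0.0043] False
g ('scene',) [ 0.5003 -0.1245  0.0038] False
g ('top', 'scene') [ 0.4987 -0.1247  0.0064] [[-0.1, -0.2], [-0.3, -0.3], [-0.1, -0.0], [-0.2, -0.3], [0.0, -0.3], [0.0, -0.1], [-0.1, -0.1], [-1.1, -0.3], [-0.6, -0.2], [-0.1, -0.3]]
```

Gauge is at (0.499, −0.125), yaw 0.006, and the head is at (0.488, 0.132), yaw 0.055. Residuals are under about 1 px, and both sit within sizes and reach. Tool yaw is now −1.19 rad, so it needs +1.195. I'll move above the gauge.

```bash
python3 -m jog '[[[0,0,0.12,0.03,0.04,0,0.094],[0,0,0.26,0.06,0.09,0,0.094],[0,0,0.40,0.095,0.14,0,0.094],[0,0,0.54,0.13,0.19,0,0.094],[0,0,0.68,0.165,0.24,0,0.094],[0,0,0.82,0.2,0.29,0,0.094],[0,0,0.96,0.235,0.335,0,0.094],[0,0,1.08,0.26,0.37,0,0.094],[0,0,1.16,0.28,0.398,0,0.094],[0,0,1.195,0.285,0.408,0,0.094],[0,0,1.195,0.285,0.408,0,0.094],[0,0,1.195,0.285,0.408,0,0.094]]]'
python3 -c "
from rig import get_state
from scipy.spatial.transform import Rotation as R
s=get_state();print(s['tcp_pos'],R.from_rotvec(s['tcp_rot']).as_matrix().round(4),s['ft_force'])"
```

```text
t: 1.6
tcp_pos: [0.4985, -0.1266, 0.2054]
tcp_rot: [-2.217, -2.226, 0.001]
ft_force: [-0.1, 0.2, -0.0]
width: 1.0
finger_force: 0.0
[ 0.49853984 -0.12659807  0.20538694] [[-4.4e-03  1.0e+00 -6.0e-04]
 [ 1.0e+00  4.4e-03 -6.0e-04]
 [-6.0e-04 -6.0e-04 -1.0e+00]] [-0.0846787   0.16052471 -0.02554787]
```

```bash
python3 -m jog '[[[0,0,0,0,0.001,-0.02,0.05],[0,0,0,0,0.0015,-0.05,0.04],[0,0,0,0,0.0015,-0.08,0.04],[0,0,0,0,0.0015,-0.105,0.04],[0,0,0,0,0.0015,-0.125,0.04],[0,0,0,0,0.0015,-0.138,0.04],[0,0,0,0,0.0015,-0.145,0.04],[0,0,0,0,0.0015,-0.146,0.04],[0,0,0,0,0.0015,-0.146,0.04]]]' 5
python3 - <<'E'
from rig import read_camera,get_state
import cv2
s=read_camera("scene")[175:305,190:350]
cv2.imwrite("pics/d1.png",cv2.resize(s,None,fx=4.5,fy=4.5,interpolation=cv2.INTER_CUBIC))
E
```

```text
t: 2.72
tcp_pos: [0.4997, -0.1244, 0.06]
tcp_rot: [2.214, 2.227, 0.001]
ft_force: [-0.3, 0.2, -0.1]
width: 0.425
finger_force: 0.0
```

View pics/d1.png

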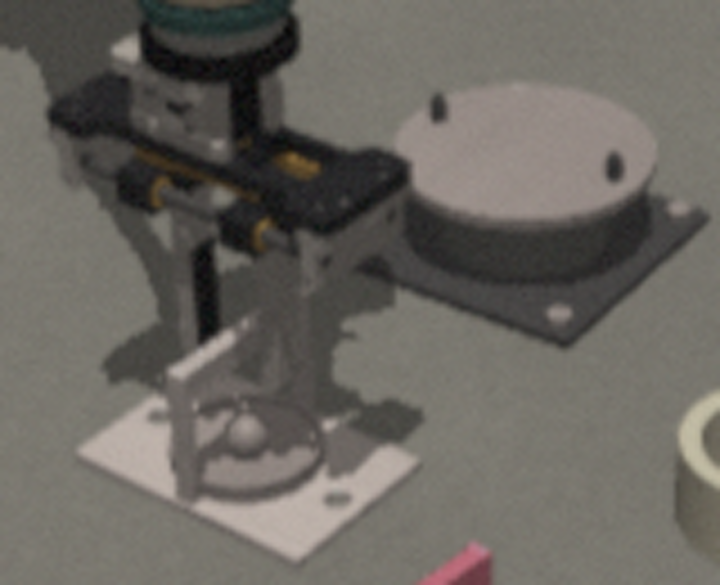

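The fingers straddle the bar at crop (215,345), and the ball is mid-dish at (247,435). I'll close gently.

```bash
python3 -m jog '[[[0,0,0,0,0,0,0.03],[0,0,0,0,0,0,0.022],[0,0,0,0,0,0,0.018],[0,0,0,0,0,0,0.015],[0,0,0,0,0,0,0.0135],[0,0,0,0,0,0,0.012],[0,0,0,0,0,0,0.011],[0,0,0,0,0,0,0.010],[0,0,0,0,0,0,0.009],[0,0,0,0,0,0,0.008],[0,0,0,0,0,0,0.004],[0,0,0,0,0,0,0]]]' 5; python3 -m jog '[[[0,0,0,0,0,0,0],[0,0,0,0,0,0,0]]]' 30
```

```text
t: 4.28
tcp_pos: [0.499, -0.1241, 0.0595]
tcp_rot: [-2.214, -2.228, 0.0]
ft_force: [-1.2, -0.3, 0.8]
width: 0.11
finger_force: 5.0
t: 4.53
tcp_pos: [0.499, -0.1241, 0.0594]
tcp_rot: [-2.215, -2.228, 0.0]
ft_force: [-2.5, -0.3, 0.3]
width: 0.106
finger_force: 30.0
```

```bash
python3 -m jog '[[[0,0,0,0,0,0.001,0],[0,0,0,0,0,0.004,0],[0,0,0,0,0,0.010,0],[0,0,0,0,0,0.020,0],[0,0,0,0,0,0.033,0],[0,0,0,0,0,0.048,0],[0,0,0,0,0,0.063,0],[0,0,0,0,0,0.078,0],[0,0,0,0,0,0.090,0],[0,0,0,0,0,0.099,0],[0,0,0,0,0,0.104,0],[0,0,0,0,0,0.105,0]]]' 40
python3 - <<'E'
from rig import read_camera,get_state
import cv2
s=read_camera("scene")[130:280,190:350]
cv2.imwrite("pics/d2.png",cv2.resize(s,None,fx=4,fy=4,interpolation=cv2.INTER_CUBIC))
print(get_state()['torque'],get_state()['ft_force'])
E
```

```text
t: 6.02
tcp_pos: [0.4992, -0.1241, 0.1646]
tcp_rot: [2.215, 2.228, 0.0]
ft_force: [-0.1, 0.7, -5.2]
width: 0.097
finger_force: 40.0
[ 0.01736846 -0.04357593  0.07914897] [-0.44862586  0.39522919 -5.34093229]
```

View pics/d2.png

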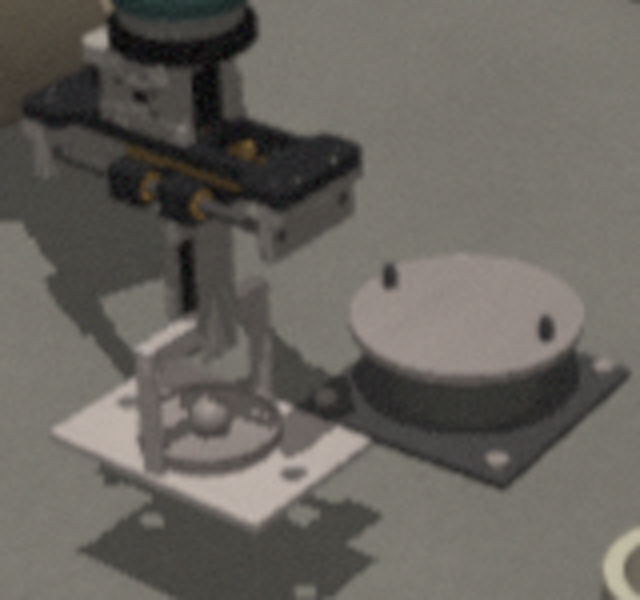

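```bash
python3 -m jog '[[[0,0,0,0,0.002,0,0],[0,0,0,0,0.007,0,0],[0,0,0.003,-0.001,0.016,0,0],[0,0,0.006,-0.001,0.029,0,0],[0,0,0.01,-0.002,0.044,0,0],[0,0,0.014,-0.002,0.060,0,0],[0,0,0.018,-0.003,0.076,0,0],[0,0,0.021,-0.004,0.092,0,0],[0,0,0.023,-0.004,0.107,0,0],[0,0,0.024,-0.005,0.118,0,0],[0,0,0.025,-0.005,0.125,0,0],[0,0,0.025,-0.005,0.128,0,0]]]' 
python3 -m jog '[[[0,0,0,0,0.002,0,0],[0,0,0,0,0.007,0,0],[0,0,0.003,-0.001,0.016,0,0],[0,0,0.006,-0.001,0.029,0,0],[0,0,0.01,-0.002,0.044,0,0],[0,0,0.014,-0.002,0.060,0,0],[0,0,0.018,-0.003,0.076,0,0],[0,0,0.021,-0.004,0.092,0,0],[0,0,0.023,-0.005,0.107,0,0],[0,0,0.024,-0.005,0.118,0,0],[0,0,0.024,-0.006,0.125,0,0],[0,0,0.024,-0.006,0.128,0,0]]]'
python3 -m jog '[[[0,0,0,0,0,0,0],[0,0,0,0,0,-0.002,0],[0,0,0,0,0,-0.005,0],[0,0,0,0,0,-0.009,0],[0,0,0,0,0,-0.012,0],[0,0,0,0,0,-0.014,0],[0,0,0,0,0,-0.015,0],[0,0,0,0,0,-0.015,0]]]'
python3 - <<'E'
from rig import read_camera,get_state
import cv2,numpy as np
a=read_camera("scene");b=read_camera("top")
cv2.imwrite("pics/e_scene.png",a);cv2.imwrite("pics/e_top.png",b)
s=cv2.resize(a[150:250,250:370],None,fx=5,fy=5,interpolation=cv2.INTER_CUBIC)
cv2.imwrite("pics/e1.png",s)
E
```

```text
t: 7.58
tcp_pos: [0.4943, 0.0041, 0.1645]
tcp_rot: [2.186, 2.256, -0.0]
ft_force: [-0.7, -0.4, -5.4]
width: 0.102
finger_force: 40.0
t: 9.07
tcp_pos: [0.4881, 0.1321, 0.1644]
tcp_rot: [2.159, 2.282, -0.0]
ft_force: [-0.0, -0.2, -4.7]
width: 0.101
finger_force: 40.0
t: 10.07
tcp_pos: [0.4882, 0.1319, 0.1495]
tcp_rot: [2.159, 2.282, -0.0]
ft_force: [0.7, 0.4, -5.1]
width: 0.103
finger_force: 40.0
```

View pics/e1.png

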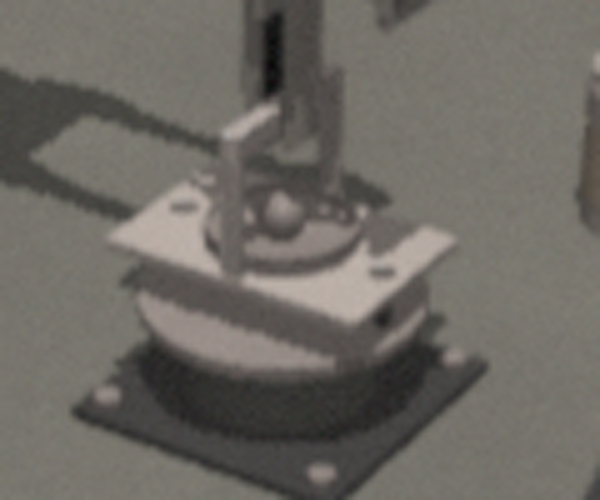

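The plate is just above the pins, level, with the ball mid-dish at (280,213). Holes are at crop (183,207) and (382,271). I'll fit its pose against the head with the same camera.

```bash
python3 - <<'E'
from h import *
S=lambda x,y:np.array([(x+.5)/5-.5+250,(y+.5)/5-.5+150])
z=.0904+.006
g=[("scene",(-.075,-.05,z),S(107,240)),("scene",(.075,-.05,z),S(352,322)),("scene",(.075,.05,z),S(460,240)),("scene",(-.06,0,z-.001),S(183,207)),("scene",(.06,0,z-.001),S(382,271))]
for o in (g,g[:3],g[3:]):
  r=fit(o,(.49,.13,.05));print(r[0].round(4),r[1].round(1).tolist())
E
python3 - <<'E'
import cv2
a=cv2.imread('pics/e_top.png');s=cv2.resize(a[235:345,210:330],None,fx=5,fy=5,interpolation=cv2.INTER_CUBIC);cv2.imwrite('pics/e2.png',s)
E
```

```text
[0.4893 0.1305 0.0506] [[-0.4, -0.5], [0.4, 0.3], [-0.4, -0.3], [0.5, 0.1], [-0.1, 0.4]]
[0.4902 0.1303 0.0415] [[-0.2, -0.5], [0.3, 0.5], [-0.1, -0.0]]
[0.4882 0.1312 0.0697] [[0.0, 0.0], [-0.0, -0.0]]
```

View pics/e2.png

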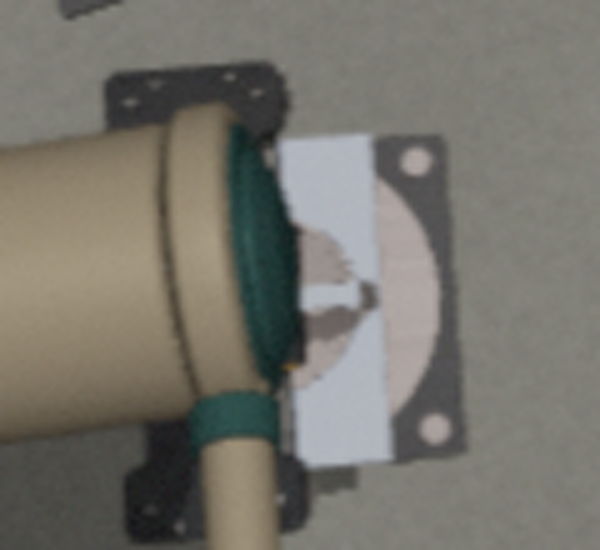

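The plate agrees with the head to about 1 mm and 0.01 rad, against 2 mm of clearance. The top view shows the right corners at (373,136) and (391,459), which is consistent. I'll lower slowly, watching forces.

```bash
python3 -m jog '[[[0,0,0.003,0,0,-0.001,0],[0,0,0.003,0,0,-0.003,0],[0,0,0.003,0,0,-0.005,0],[0,0,0.003,0,0,-0.007,0],[0,0,0.003,0,0,-0.009,0],[0,0,0.003,0,0,-0.011,0],[0,0,0.003,0,0,-0.013,0],[0,0,0.003,0,0,-0.015,0],[0,0,0.003,0,0,-0.016,0],[0,0,0.003,0,0,-0.016,0]]]'
python3 -c "
from rig import get_state
s=get_state();print(s['torque'],s['ft_force'])"
```

```text
t: 11.42
tcp_pos: [0.4882, 0.1319, 0.1334]
tcp_rot: [-2.156, -2.285, 0.0]
ft_force: [0.6, -0.3, -5.8]
width: 0.101
finger_force: 40.0
[-0.06784157 -0.06567815  0.00102513] [ 0.60299661 -0.27477873 -5.76820862]
```

No contact force with the underside at 0.074, so the pins are about 8 mm into the holes. I'll continue to flush.

```bash
python3 -m jog '[[[0,0,0,0,0,-0.001,0],[0,0,0,0,0,-0.003,0],[0,0,0,0,0,-0.005,0],[0,0,0,0,0,-0.0065,0],[0,0,0,0,0,-0.008,0],[0,0,0,0,0,-0.0085,0],[0,0,0,0,0,-0.009,0],[0,0,0,0,0,-0.0093,0],[0,0,0,0,0,-0.0093,0]]]'
python3 -c "
from rig import get_state
s=get_state();print(s['torque'],s['ft_force'])"
```

```text
t: 12.55
tcp_pos: [0.4883, 0.1319, 0.1244]
tcp_rot: [2.156, 2.285, 0.0]
ft_force: [-0.5, 0.4, -3.6]
width: 0.103
finger_force: 40.0
[-0.00055797 -0.06335689  0.00368722] [-0.462064    0.41669673 -3.57744988]
```

```bash
for i in 1; do python3 -m jog '[[[0,0,0,0,0,-0.0003,0],[0,0,0,0,0,-0.0006,0],[0,0,0,0,0,-0.0006,0],[0,0,0,0,0,-0.0006,0]]]'; done
python3 - <<'E'
from rig import get_state,read_camera
import cv2
s=get_state();print(s['torque'],s['ft_force'])
a=read_camera("scene");cv2.imwrite("pics/f1.png",cv2.resize(a[150:250,250:370],None,fx=5,fy=5,interpolation=cv2.INTER_CUBIC))
E
```

```text
t: 13.05
tcp_pos: [0.4886, 0.1319, 0.1242]
tcp_rot: [2.156, 2.284, 0.001]
ft_force: [-1.6, -0.4, 2.8]
width: 0.106
finger_force: 40.0
[-0.03797604  0.23352721  0.0296417 ] [-1.62696514 -0.44700171  2.77204159]
```

View pics/f1.png

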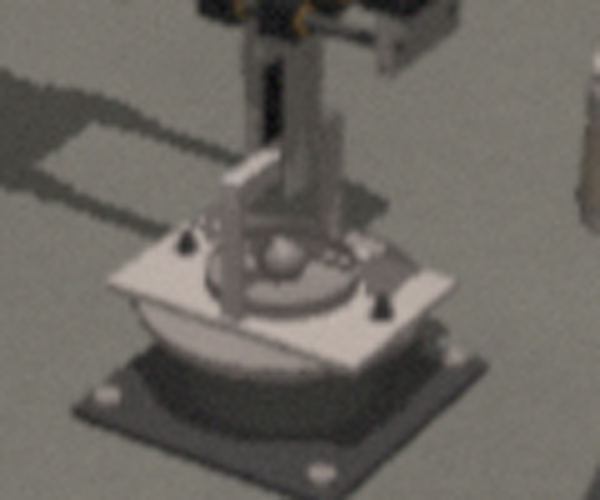

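Flush: the plate rests on the head with both pins through at (186,240) and (382,302), and the ball is centred at (280,257). I'll ease off 0.2 mm, dwell, then turn the first half.

```bash
python3 -m jog '[[[0,0,0,0,0,0.0002,0],[0,0,0,0,0,0.0002,0],[0,0,0,0,0,0.0002,0]]]'; python3 -m jog '[[[0,0,0.01,0,0,0,0],[0,0,0.04,0,0,0,0],[0,0,0.10,0,0,0,0],[0,0,0.18,0,0,0,0],[0,0,0.27,0,0,0,0],[0,0,0.36,0,0,0,0],[0,0,0.45,0,0,0,0],[0,0,0.54,0,0,0,0],[0,0,0.62,0,0,0,0],[0,0,0.69,0,0,0,0],[0,0,0.73,0,0,0,0],[0,0,0.75,0,0,0,0]]]'
python3 -c "
from rig import get_state
s=get_state();print(s['torque'],s['ft_force'],s['qpos'])"
```

```text
t: 13.48
tcp_pos: [0.4886, 0.1319, 0.1242]
tcp_rot: [2.156, 2.284, 0.001]
ft_force: [-1.1, -0.2, 6.3]
width: 0.1
finger_force: 40.0
t: 14.98
tcp_pos: [0.4891, 0.1319, 0.1242]
tcp_rot: [1.168, 2.915, 0.002]
ft_force: [0.3, -0.8, 5.3]
width: 0.101
finger_force: 40.0
[-0.04179358 -0.13235039 -0.07051764] [ 0.27474246 -0.75414599  5.25349634] [ 1.26001865e-01  2.34444762e-01  1.77846397e+00  7.77859231e-05
  1.12676712e+00 -6.82416011e-01]
```

```bash
python3 -m jog '[[[0,0,0.01,0,0,0.0001,0],[0,0,0.04,0,0,0.0002,0],[0,0,0.10,0,0,0.0003,0],[0,0,0.18,0,0,0.0003,0],[0,0,0.27,0,0,0.0003,0],[0,0,0.37,0,0,0.0003,0],[0,0,0.47,0,0,0.0003,0],[0,0,0.57,0,0,0.0003,0],[0,0,0.67,0,0,0.0003,0],[0,0,0.75,0,0,0.0003,0],[0,0,0.80,0,0,0.0003,0],[0,0,0.83,0,0,0.0003,0]]]'; python3 -m jog '[[[0,0,0.01,0,0,0,0],[0,0,0.01,0,0,0,0],[0,0,0.01,0,0,0,0],[0,0,0.01,0,0,0,0],[0,0,0.01,0,0,0,0],[0,0,0.01,0,0,0,0]]]'
python3 - <<'E'
from rig import get_state,read_camera
import cv2
s=get_state();print(s['torque'],s['ft_force'],s['qpos'])
a=read_camera("scene");cv2.imwrite("pics/g1.png",cv2.resize(a[150:250,250:370],None,fx=6,fy=6,interpolation=cv2.INTER_CUBIC))
E
```

```text
t: 16.48
tcp_pos: [0.4891, 0.1323, 0.1242]
tcp_rot: [-0.107, 3.138, 0.002]
ft_force: [1.9, 1.9, 3.0]
width: 0.106
finger_force: 40.0
t: 17.23
tcp_pos: [0.4886, 0.132, 0.1242]
tcp_rot: [-0.121, 3.138, 0.001]
ft_force: [3.2, 2.3, 3.1]
width: 0.103
finger_force: 40.0
[ 0.61349824 -0.94195094 -0.04362049] [3.1627616  2.27569212 3.06578036] [ 1.26098514e-01  2.34335897e-01  1.77849672e+00  3.61981853e-04
  1.12785551e+00 -1.52197966e+00]
```

View pics/g1.png

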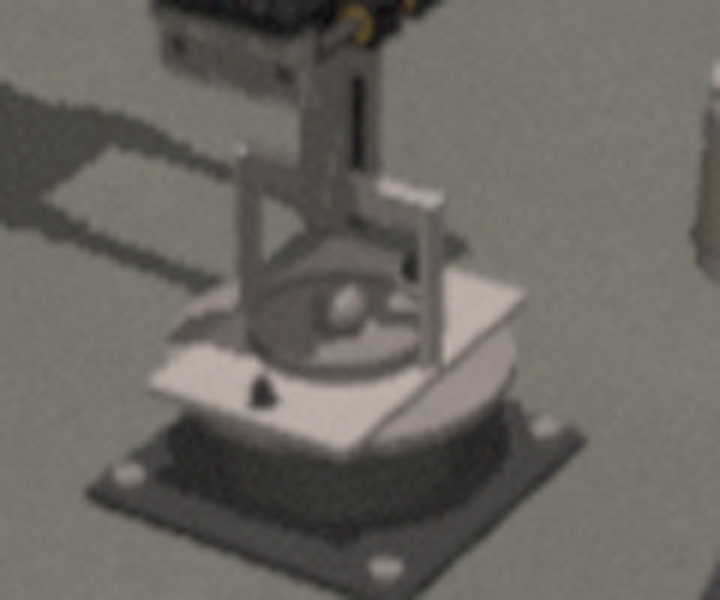

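The plate is flush and quarter-turned, with pins at crop (263,390) and (412,267) and the ball at (347,303). There's a sideways load of about 4 N towards +x+y, so I'll relieve it slightly, then check the ball position numerically.

```bash
python3 -m jog '[[[0,0,0,0.0001,0.0001,0,0],[0,0,0,0.0003,0.0002,0,0],[0,0,0,0.0004,0.0003,0,0],[0,0,0,0.0004,0.0003,0,0],[0,0,0,0.0004,0.0003,0,0]]]'
python3 - <<'E'
from h import *
from rig import get_state,read_camera
import cv2
s=get_state();print(s['torque'],s['ft_force'],s['tcp_pos'])
c=(.489,.132)
print("ball exp",proj("scene",[*c,.0842]),"seen 307.5 200.1; 8mm x,y:",proj("scene",[c[0]+.008,c[1],.0842]),proj("scene",[c[0],c[1]+.008,.0842]))
y=.055+1.575;S=lambda x,y:np.array([(x+.5)/6-.5+250,(y+.5)/6-.5+150]);z=.071
g=[("scene",(-.06,0,.077),S(263,388)),("scene",(.06,0,.077),S(411,266)),("scene",(-.075,.05,z),S(350,449)),("scene",(-.075,-.05,z),S(150,382)),("scene",(.075,.05,z),S(525,293))]
for o in(g,[(a,(-b[0],-b[1],b[2]),p) for a,b,p in g]):
  for k in(o[:2],o[2:]):
    r=fit(k,(.49,.13,1.6));print(r[0].round(4),r[1].round(1).tolist())
a=read_camera("scene");cv2.imwrite("pics/g2.png",cv2.resize(a[180:230,265:350],None,fx=9,fy=9,interpolation=cv2.INTER_CUBIC))
E
```

```text
t: 17.9
tcp_pos: [0.4887, 0.1321, 0.1242]
tcp_rot: [-0.121, 3.139, 0.0]
ft_force: [3.0, 1.4, 5.5]
width: 0.099
finger_force: 40.0
[ 0.54657949 -0.97966135 -0.10487677] [3.04220483 1.37793985 5.46013966] [0.48873882 0.13214123 0.1242071 ]
ball exp [[306.18969712 201.0566341 ]] seen 307.5 200.1; 8mm x,y: [[308.71196119 202.00195694]] [[308.02893087 199.80252513]]
[0.4898 0.1306 1.6503] [[0.0, -0.1], [-0.0, 0.1]]
[0.4932 0.1312 0.476 ] [[-25.6, -30.2], [0.2, 0.4], [1.3, 0.5]]
[0.4344 0.203  2.8095] [[-0.3, -36.3], [0.3, 1.9]]
[0.4932 0.1312 3.6176] [[-25.6, -30.2], [0.2, 0.4], [1.3, 0.5]]
```

```bash
python3 - <<'E'
import numpy as np,cv2
from rig import read_camera
a=np.mean([read_camera("scene")[190:214,294:322].astype(float) for _ in range(6)],0).mean(2).astype(int)
print("     "+" ".join(f"{c:3d}" for c in range(294,322)))
for i,r in enumerate(a): print(190+i," ".join(f"{v:3d}" for v in r))
E
```

```text
294 295 296 297 298 299 300 301 302 303 304 305 306 307 308 309 310 311 312 313 314 315 316 317 318 319 320 321
190 113 115 110  95  75  69  69  70  72  80  91  95  93  92  93  88  84  78  74  71  68  68  67  67  69  79 100  96
191 112 108  94  74  69  68  69  72  79  91  96  99  99  98 100  99  97  93  88  85  80  75  72  67  66  77 101  95
192 106  93  73  68  70  71  74  83  90  98 100 100 100 101 100 100  99 101  99  98  93  88  83  68  55  71 100  97
193  91  75  70  70  72  80  88  95  98  99  99  99 100  99  99  99 101 101 100 100  99  98  92  64  44  64 100  96
194  74  72  76  76  84  91  96  95  95  94  95  92  92  92  92  94  95  96  98  99  98 100  90  50  39  64 101  96
195  78  79  82  85  88  90  89  84  82  82  80  76  76  76  77  79  81  83  85  89  92  98  92  51  40  64 100  97
196  81  81  83  83  81  78  74  74  73  72  73  70  71  73  75  74  74  70  72  74  77  89 100  77  55  68 100  95
197  80  77  78  72  73  73  74  78  78  77  77  76  80  91 104  89  78  74  74  74  72  79  96  94  91  94 103  96
198  76  71  72  75  79  79  82  81  82  78  79  83 100 124 
[... 1095 characters left out ...]
 101
208  66  77  85  90  96  83  80  83  97 127 130 131 132 132 132 132 132 131 133 133 131 123 118 100  94  85 105 101
209  72  77  85  91  98  85  90  98 109 127 132 132 131 132 131 128 126 123 122 118 112 101  95  83  80  87 106 102
210  92  81  80  80  82  84  91 100 106 109 112 116 115 112 114 111 109 103  99  93  89  85  83  84  91 105 109 105
211 124 113  96  85  82  83  84  86  88  88  85  90  88  83  88  89  89  87  85  84  86  88  96 115 137 143 128 121
212 126 148 137 117 101  96  91  88  86  87  87  87  86  87  86  87  88  89  90  95 110 117 138 155 170 167 151 131
213  97 149 167 156 145 142 135 122 112 110 104 102 102 103 106 112 114 115 125 139 150 157 170 173 174 168 149 119
```

The ball spans columns 302–310 and rows 197–205, so its centre is about (306.1,200.9) against an expected (306.2,201.1): centred. One last level check from the plate corners.

```bash
python3 - <<'E'
from h import *
from rig import get_state
S=lambda x,y:np.array([(x+.5)/6-.5+250,(y+.5)/6-.5+150])
obs=[S(350,449),S(150,382),S(525,293)]
y=1.645;R=np.array([[np.cos(y),-np.sin(y)],[np.sin(y),np.cos(y)]])
P=[[*(np.array([.490,.1307])+R@m),.071] for m in[(a*.075,b*.05) for a in(1,-1) for b in(1,-1)]]
for o in obs:
    q=proj("scene",P);d=q-o;i=np.argmin(np.hypot(*d.T));print(o.round(1),P[i],d[i].round(2))
s=get_state();print(s['ft_force'],s['finger_force'],s['t'])
E
```

```text
[307.9 224.4] [np.float64(0.5454225781798911), np.float64(0.059613166986467486), 0.071] [-0.66  0.21]
[274.6 213.2] [np.float64(0.4456977611336204), np.float64(0.05219960744412647), 0.071] [-1.02 -0.07]
[337.1 198.4] [np.float64(0.5343022388663796), np.float64(0.20920039255587355), 0.071] [0.34 0.35]
[1.99945591 2.28833919 5.52669514] 40.012818574905396 18.25
```

The corners match a level plate to within 1.0 px and 0.4 px vertically, and the head angle is about 1.59 rad. Handing in.

```bash
python3 -c "
from rig import robot
print(robot.hand_in())"
```

```text
the job is handed in; nothing more can be done
None
```

The job is handed in (no verdict was returned): by my last checks the gauge plate was flush on both pins, turned about 91° anticlockwise and level, with the ball centred and the handle gripped at 40 N.

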